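Shut in the succulent and air the spare propagator

ROBOT

A 7-joint arm with a two-finger parallel gripper is mounted at the origin on the work surface. World frame = base frame: x ahead of the robot, y to its left, z up, the work surface at z = 0. Lengths are in m, angles in degrees, forces in N, time in s.
With the tool pointing down it reaches from about 0.425 to 0.825 m from the base axis. Payload 3.6 kg.
Tool frame: the origin (TCP) lies where the fingers leave the gripper's body, on its centre line; the fingertips stand 84 mm ahead of it and the grasp point (between the pads) lies robot.pinch_z ahead of it (robot.pinch_z is the distance from the TCP to the grasp point, in m); y points along the fingers, z is the direction in which the jaws open and shut, and the axes are right-handed (so a half turn about y gives the same grasp; the last joint's range is limited). The gripper opens to 93 mm and grips with 3 to 60 N. Pads are 15 mm wide; open, the fingers measure 128 mm over their backs; the gripper's body (75 mm by 188 mm) begins 65 mm behind the grasp point.
Start: joints at [69.471, 35.231, -0.722, 81.555, 0.464, 63.22, -2.315], TCP at [0.212, -0.615, 0.303] pointing down, gripper open.
Joint ranges: [-178.69, 178.69], [-17.37, 117.87], [-77.05, 75.6], [15.02, 138.74], [-78.02, 258.01], [0.78, 113.62], [-162.83, 162.83]. Speed limits (degrees/s): [159.86, 159.86, 180, 180, 180, 180, 180].

INTERFACE

Orientations are given as [roll, pitch, yaw] about the fixed x, y, z axes, in that order (R = Rz(yaw) Ry(pitch) Rx(roll)).
In Python, from station import robot gives the robot as it stands.
- The arm moves only by the tool carry_out, never from a script. Its argument "plan" is a list of rows, each a list of 7 numbers: the shift along the tool's x, y, z in units of 25 mm (1.0 is 25 mm), then the turn, a rotation vector about the tool's x, y, z in units of 6 degrees (1.0 is 6 degrees), then the opening, from 0 (shut) to 1 (fully open). A call has 1 to 5 rows; each row shifts and turns the commanded pose from where the row before left it, along the tool's axes as they then stand; what a row does not reach is not made up. A row lasts 1/12 s, in which the tool goes at most 41.7 mm and 7.16 degrees, less where a joint would pass 70% of its speed; a pose out of reach is approached as far as the arm can. A call is refused whole if a number of a shift passes 1 or a number of a turn 1, either way. A call with a gripper value outside its range is refused whole. The fingers move at their own pace and stop on an object; the grip force is fixed at half the most. Time passes only in rows, so rows that do not move let the fingers close. It gives the time, the measured TCP pose, the force and the opening at its end, in the units of the state.
- robot.get_state(): the state, without advancing time (a new reading comes with each control period).
- robot.read_camera(name): name is "scene" or "top"; returns a dict with "frame" (480x640x3 uint8, red, green, blue), "z_map" (480x640 float32, m along the optical axis (not along the pixel's ray), 0 where there is no reading), "fx", "fy", "cx", "cy" (pixels), "k1" (the pictures are not rectified: a ray, as slopes to the right and down, at radius r is drawn at 1 + k1 r^2 times it, then the intrinsics apply), "R" (3x3) and "t" (3): a world point X has camera coordinates R X + t. Camera axes: x right, y down, z forward; pixel columns grow to the right and rows downward; lengths in m; the calibration is good to about 2 mm. A picture is of the moment at which its call begins.
- robot.close_job(): hands the job in, once; it reports no verdict.
Trained networks look in a picture, given as the dict that the camera call returned (one of the last four; its "shot" number tells which), for a name from the list of things; names that differ only in an ending like _2 or _b are one class to them, and where a whole thing is asked for, a point or a joint stands for the part that bears it (a point fixed in the world has none). Each returns a list of dicts, best first, with "score" (0 to 1); they miss things now and then, are a little off and sometimes report something else, mostly with a low value. They report only what shows in the picture. A call takes as long as a camera call.
- robot.spot_in(picture, name): "box" ([left, top, width, height] in pixels, round what is visible of it).
- robot.tip_of(picture, name): "pixel" ([column, row] in pixels: a listed point, or the origin of a listed thing).
The state is a dict: "time": time; "joint_pos": joint angles; "qd": joint speeds; "joint_torque": joint torques, N m; "ee_pos": TCP position; "tool_rot": TCP orientation; "force": force on the tool from outside, world axes, zero at the start; "moment": the same for the moment, N m; "finger_gap": opening from 0.0 (shut) to 1.0 (fully open).
Only numpy, scipy, OpenCV 4.12 (cv2) and the standard library are available. Lean on these libraries where they do the work, as an engineer would, in place of code of your own. Each camera call takes 0.05 s, during which the arm holds its last target.

TASK

Two small propagator cases with vertical sliding sashes stand on the flower-arranging table. Lower the sash fully shut on the case that holds the planted succulent, and raise the sash fully on the other case, which holds only an empty pot, so that it can air. Leave both sashes standing so.

Things in the scene. Friction and masses are not known exactly. Their poses are not given: they have to be found in the camera images.
- plant_sash (a joint): Height in m of the planted case's sash: 0 shut, 0.12 fully raised. Case: clear and aluminium box 240 wide, 200 deep, 140 mm high, fixed; holds a pot with a rosette succulent. Sash: clear pane 216 mm wide in its front (robot side), sliding upright between channels 240 mm high at its side edges. Stays where left; raising takes 9 to 12 N, lowering 1 to 5 N.
- plant_sash_bar (a point): Centre of the wooden grip bar topping the planted case's sash: 20 mm thick (x), 120 long (y), 22 high, on a 6 mm thick neck, nothing above. x: level, from the case's front to its back; y: along the bar; z: up. Moves with the sash: 185 mm above the table shut, 305 fully raised. Shut, the clear roof behind lies 46 mm below this point.
- spare_sash (a joint): Height in m of the spare case's sash: 0 shut, 0.12 fully raised. Case: clear and aluminium box 240 wide, 200 deep, 140 mm high, fixed; holds only an empty pot. Sash: clear pane 216 mm wide in its front (robot side), sliding upright between channels 240 mm high at its side edges. Stays where left; raising takes 9 to 12 N, lowering 1 to 5 N.
- spare_sash_bar (a point): Centre of the wooden grip bar topping the spare case's sash: 20 mm thick (x), 120 long (y), 22 high, on a 6 mm thick neck, nothing above. x: level, from the case's front to its back; y: along the bar; z: up. Moves with the sash: 185 mm above the table shut, 305 fully raised. Shut, the clear roof behind lies 46 mm below this point.

How it is judged:
By the outcome, as a careful person would: the job done as asked, in the order asked, and still so for the second after the job is handed in, with the robot touching nothing.
It also fails if it takes over 54 s, if anything falls off the work surface, if the arm or the gripper's body presses on something with over 40 N, if the wrist force passes 120 N, or if a joint passes its speed limit or range.

## Working session

There is one attempt and no reset: what is moved stays moved. The work goes in short steps, Python scripts to look and compute and a tool call to move; the robot and the scene stay as the last step left them, time stands still between calls to the robot, and variables do not carry over. Pictures are saved under pics/ and viewed, and the job is handed in when it is done.

Besides the shell and the picture viewer there is one more tool, called after ">>>" as name(argument=value, ...), one argument or row to a line, values as JSON. carry_out: Moves the arm, as the interface text tells. Its arguments: {"type":"object","properties":{"plan":{"type":"array","items":{"type":"array","items":{"type":"number"}}}},"required":["plan"]}

```bash
mkdir -p pics; ls; python3 - <<'E'
from station import robot
import cv2
print(robot.pinch_z); s=robot.get_state()
print({k:s[k] for k in ("time","ee_pos","tool_rot","force","finger_gap")})
for n in ("scene","top"):
    p=robot.read_camera(n); cv2.imwrite(f"pics/{n}0.png",p["frame"][:,:,::-1])
    print(n,p["fx"],p["fy"],p["cx"],p["cy"],p["k1"],p["R"],p["t"],p["shot"])
    for nm in ("plant_sash_bar","spare_sash_bar"):
        print(nm,robot.tip_of(p,nm)[:3],robot.spot_in(p,nm)[:3])
E
```

```text
pics
0.0653
{'time': 0.0, 'ee_pos': array([ 0.21152193, -0.61401774,  0.30158631]), 'tool_rot': array([-9.01456417e+01, -3.33827153e-03, -1.60986235e+02]), 'force': array([ 1.41338111,  1.09846395, -0.44647085]), 'finger_gap': 0.9971812174062283}
scene 606.6918970767096 606.6918970767096 324.10020181641767 231.73948380900413 -0.18060983903035654 [[-0.74205957 -0.67031635  0.00485703]
 [-0.63612761  0.70188966 -0.3204568 ]
 [ 0.21139833 -0.24088773 -0.94725068]] [0.39226188 0.36527239 1.07934533] 1
plant_sash_bar [{'pixel': [425.6, 120.4], 'score': 0.81}] [{'box': [392.9, 85.3, 69.7, 106.1], 'score': 0.79}]
spare_sash_bar [{'pixel': [266.6, 323.7], 'score': 0.66}] [{'box': [211.2, 284.7, 113.5, 89.9], 'score': 0.65}]
top 439.8164187472873 439.8164187472873 321.5297957051088 244.6939762837001 -0.08499211692847883 [[ 0.01678484 -0.99943225  0.02921372]
 [-0.9990586  -0.01793318 -0.0395007 ]
 [ 0.04000217 -0.02852321 -0.9987924 ]] [-0.02621643  0.51620238  0.7727047 ] 2
plant_sash_bar [{'pixel': [483.0, 262.0], 'score': 0.71}] [{'box': [400.6, 253.4, 151.6, 16.7], 'score': 0.95}, {'box': [93.2, 252.9, 147.8, 36.4], 'score': 0.63}]
spare_sash_bar [{'pixel': [161.5, 269.0], 'score': 0.64}] [{'box': [90.6, 253.1, 152.9, 36.4], 'score': 0.72}]
```

View pics/scene0.png

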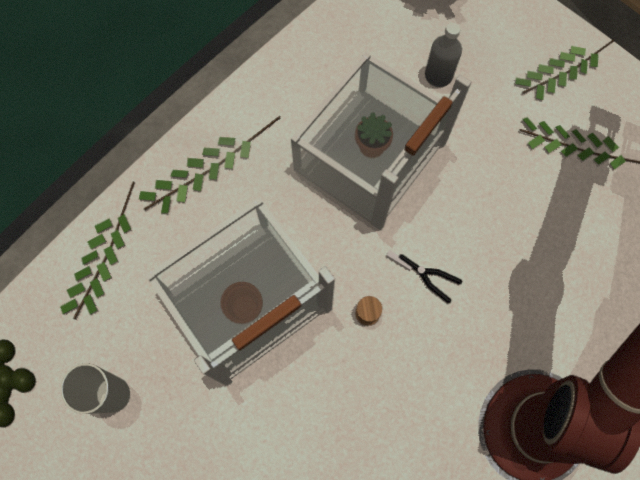

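View pics/top0.png

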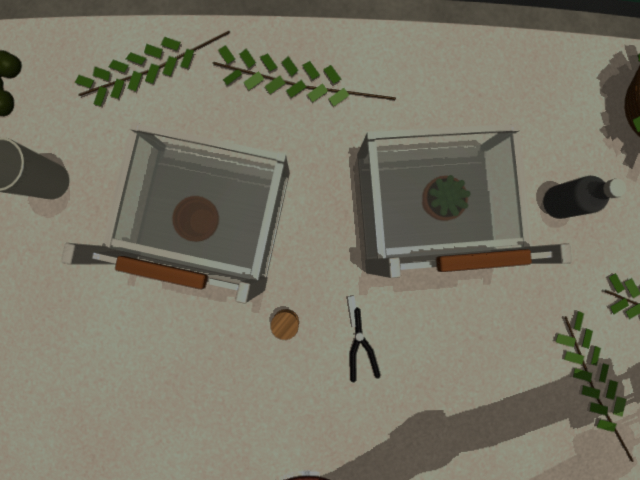

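The scene image shows the planted case's bar at about (428,125) and the spare's at (267,323). In the top image they are at (484,261) and (161,272). I'll segment the bars by colour and take their poses from the depth map.

```bash
cat > h.py <<'E'
import numpy as np, cv2
from station import robot
from scipy.spatial.transform import Rotation as Ro
def world(p,uv,z):
    K=np.array([[p["fx"],0,p["cx"]],[0,p["fy"],p["cy"]],[0,0,1]])
    n=cv2.undistortPoints(np.array(uv,float).reshape(-1,1,2),K,np.array([p["k1"],0,0,0.])).reshape(-1,2)
    c=np.c_[n,np.ones(len(n))]*np.array(z)[:,None]
    return (c-p["t"])@p["R"]
def ray(p,uv):
    a=world(p,[uv],[1.])[0]; o=-p["R"].T@p["t"]; d=a-o; return o,d/np.linalg.norm(d)
def tri(p1,u1,p2,u2):
    o1,d1=ray(p1,u1);o2,d2=ray(p2,u2)
    s=np.linalg.lstsq(np.c_[d1,-d2],o2-o1,rcond=None)[0]
    a=o1+s[0]*d1;b=o2+s[1]*d2
    return (a+b)/2,np.linalg.norm(a-b)
def bar(p,box):
    f=p["frame"].astype(int); m=(f[:,:,0]>1.7*f[:,:,2])&(f[:,:,0]-f[:,:,2]>35)
    l,t,w,h=[int(v) for v in box]; k=np.zeros_like(m); k[t:t+h,l:l+w]=1; m=(m&k).astype(np.uint8)
    n,lab,st,_=cv2.connectedComponentsWithStats(m); i=1+np.argmax(st[1:,4]); m=(lab==i)
    v,u=np.nonzero(m); z=p["z_map"][v,u]; ok=z>0
    P=world(p,np.c_[u,v][ok],z[ok])
    top=np.percentile(P[:,2],90)
    Q=P[abs(P[:,2]-top)<.005]
    r=cv2.minAreaRect((Q[:,:2]*1000).astype(np.float32))
    return P,top,Q.mean(0),r,(np.mean(u),np.mean(v))
E
python3 - <<'E'
from h import *
ps=robot.read_camera("scene");pt=robot.read_camera("top")
B={"plant":((385,85,85,80),(425,240,120,40)),"spare":((215,285,110,75),(100,250,120,45))}
for n,(a,b) in B.items():
    cs=[]
    for p,x in ((ps,a),(pt,b)):
        P,top,c,r,px=bar(p,x); cs.append(px)
        print(n,len(P),"ztop",top.round(4),"c",c.round(4),"rect",np.round(r[0],1),np.round(r[1],1),round(r[2],1),np.round(px,1))
    print("tri",tri(ps,cs[0],pt,cs[1]))
E
```

```text
plant 723 ztop 0.2558 c [ 0.4911 -0.2153  0.254 ] rect [ 491.5 -217.6] [ 19.7 118.2] 5.8 [428.6 123.9]
plant 1363 ztop 0.2538 c [ 0.4913 -0.2164  0.2526] rect [ 491.3 -218.2] [ 19.1 119.5] 5.5 [484.9 260. ]
tri (array([ 0.49142031, -0.21693234,  0.25000742]), np.float64(0.0005046852201695494))
spare 957 ztop 0.2231 c [0.4685 0.2005 0.2212] rect [468.3 200.3] [117.8  19.6] 78.8 [265.8 322. ]
spare 1306 ztop 0.2216 c [0.4685 0.1986 0.2202] rect [468.7 200. ] [119.1  19.2] 78.7 [160.1 272.2]
tri (array([0.46888429, 0.20042568, 0.21529174]), np.float64(0.0011330934518585935))
```

>>> carry_out(
  plan=[
    [0,-0.8,0,0,-1,0,1],
    [0,-0.8,0,0,-1,0,1],
    [-0.5,-0.8,0,0,-1,0,1],
    [-0.8,-0.8,0,0,-1,0,1],
    [-0.8,-0.8,0,0,-1,0,1],
  ],
)

```text
time: 1.02
ee_pos: [0.2529, -0.5825, 0.4035]
tool_rot: [-90.0, -0.0, -130.8]
force: [0.4, -1.1, 0.5]
finger_gap: 0.999
```

>>> carry_out(
  plan=[
    [-1,0,0,0,-1,0,1],
    [-1,0,0,0,-1,0,1],
    [-1,0,0.2,0,-1,0,1],
    [-1,0,0.4,0,-1,0,1],
    [-1,0,0.6,0,-1,0,1],
  ],
)

```text
time: 1.43
ee_pos: [0.3407, -0.4844, 0.4031]
tool_rot: [-90.0, -0.1, -100.8]
force: [0.3, -0.5, -0.0]
finger_gap: 1.0
```

```bash
cat >> h.py <<'E'
def go(x,y,z,yaw):
    s=robot.get_state(); R=Ro.from_euler("xyz",s["tool_rot"],degrees=True)
    G=Ro.from_euler("xyz",[-90,0,yaw],degrees=True)
    print("t",round(s["time"],2),"pos",s["ee_pos"].round(4),"rot",s["tool_rot"].round(2),"F",s["force"].round(1),"gap",round(s["finger_gap"],3))
    d=np.array([x,y,z])-s["ee_pos"]
    print("turn units (tool)",(R.inv()*G).as_rotvec(degrees=True).round(2)/6,"shift now-axes",(R.inv().apply(d)/.025).round(2),"shift goal-axes",(G.inv().apply(d)/.025).round(2))
E
python3 -c "
from h import *
go(.4915,-.218,.308,-84.3)"
```

```text
t 1.43 pos [ 0.3407 -0.4844  0.4031] rot [-9.0020e+01 -5.0000e-02 -1.0079e+02] F [ 0.3 -0.5 -0. ] gap 1.0
turn units (tool) [ 0.005      -2.74833333  0.00833333] shift now-axes [-11.6    3.79   3.93] shift goal-axes [-10.     3.8    7.06]
```

>>> carry_out(
  plan=[
    [-1,0,0.3,0,-0.9,0,1],
    [-1,0,0.4,0,-0.9,0,1],
    [-1,0,0.5,0,-0.9,0,1],
    [-1,0,0.8,0,0,0,1],
    [-1,0,0.8,0,0,0,1],
  ],
)

```text
time: 1.85
ee_pos: [0.4134, -0.3587, 0.403]
tool_rot: [-90.0, -0.0, -84.9]
force: [0.7, -0.6, -0.6]
finger_gap: 1.002
```

>>> carry_out(
  plan=[
    [-1,0,0.7,0,0,0,1],
    [-1,0,0.7,0,0,0,1],
    [-1,0,0.7,0,0,0,1],
    [0,0,0,0,0,0,1],
    [0,0,0,0,0,0,1],
  ],
)

```text
time: 2.27
ee_pos: [0.4597, -0.2781, 0.4032]
tool_rot: [-90.0, -0.0, -84.5]
force: [-1.0, -0.5, 0.5]
finger_gap: 1.002
```

```bash
python3 -c "
from h import *
go(.4915,-.218,.308,-84.3)"
```

```text
t 2.27 pos [ 0.4597 -0.2781  0.4032] rot [-8.996e+01 -1.000e-02 -8.452e+01] F [-1.  -0.5  0.5] gap 1.002
turn units (tool) [-0.00666667 -0.03666667  0.00166667] shift now-axes [-2.27  3.81  1.49] shift goal-axes [-2.27  3.81  1.5 ]
```

>>> carry_out(
  plan=[
    [-0.8,0,0.5,0,0,0,1],
    [-0.8,0,0.5,0,0,0,1],
    [-0.7,0,0.5,0,0,0,1],
    [0,0.5,0,0,0,0,1],
    [0,0,0,0,0,0,1],
  ],
)

```text
time: 2.68
ee_pos: [0.49, -0.2198, 0.3887]
tool_rot: [-90.2, 0.0, -84.8]
force: [-1.2, -0.8, -1.1]
finger_gap: 0.998
```

```bash
python3 -c "
from h import *
go(.4915,-.218,.308,-84.3)
for n in ('scene','top'):
    cv2.imwrite(f'pics/{n}1.png',robot.read_camera(n)['frame'][:,:,::-1])"
```

```text
t 2.68 pos [ 0.49   -0.2198  0.3887] rot [-9.019e+01  4.000e-02 -8.477e+01] F [-1.2 -0.8 -1.1] gap 0.998
turn units (tool) [ 0.03166667 -0.07833333 -0.00666667] shift now-axes [-0.06  3.23  0.08] shift goal-axes [-0.06  3.23  0.07]
```

View pics/scene1.png

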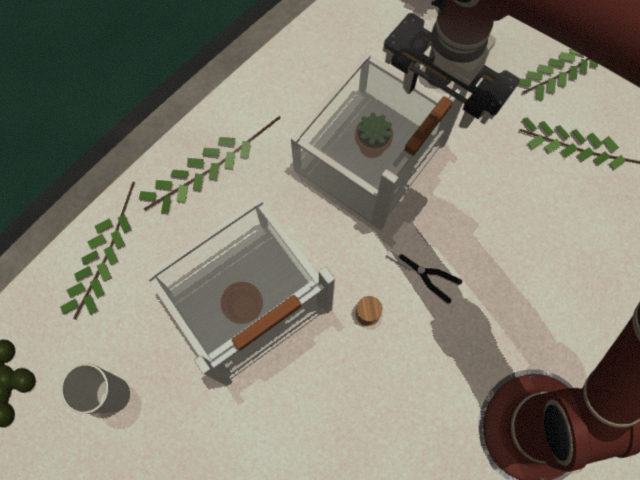

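The gripper stands above the planted case's bar (bar at about 430,125), with its jaws opening across the bar's thickness. Next I descend and grip.

>>> carry_out(
  plan=[
    [0,0.8,0,0,0,0,1],
    [0,0.8,0,0,0,0,1],
    [0,0.8,0,0,0,0,1],
    [0,0.7,0,0,0,0,1],
    [0,0,0,0,0,0,1],
  ],
)

```text
time: 3.2
ee_pos: [0.4885, -0.2213, 0.3099]
tool_rot: [-90.4, 0.1, -85.0]
force: [-0.4, -0.7, -0.3]
finger_gap: 0.997
```

```bash
python3 -c "
from h import *
go(.4915,-.218,.308,-84.3)"
```

```text
t 3.2 pos [ 0.4885 -0.2213  0.3099] rot [-90.38   0.11 -84.99] F [-0.4 -0.7 -0.3] gap 0.997
turn units (tool) [ 0.06333333 -0.115      -0.02      ] shift now-axes [-0.12  0.07  0.13] shift goal-axes [-0.12  0.07  0.13]
```

>>> carry_out(
  plan=[
    [-0.1,0.05,0.13,0.06,-0.1,0,1],
    [0,0,0,0,0,0,0.4],
    [0,0,0,0,0,0,0],
    [0,0,0,0,0,0,0],
    [0,0,0,0,0,0,0],
  ],
)

```text
time: 3.62
ee_pos: [0.4942, -0.2169, 0.3125]
tool_rot: [-89.6, -0.1, -84.2]
force: [0.8, -0.4, 0.1]
finger_gap: 0.76
```

>>> carry_out(
  plan=[
    [0,0,0,0,0,0,0],
    [0,0,0,0,0,0,0],
    [0,0,0,0,0,0,0],
    [0,0,0,0,0,0,0],
  ],
)

```text
time: 3.95
ee_pos: [0.4939, -0.2166, 0.3116]
tool_rot: [-89.6, -0.0, -84.2]
force: [-0.5, -0.3, -0.7]
finger_gap: 0.478
```

>>> carry_out(
  plan=[
    [0,0.12,-0.08,-0.04,0,0,0],
    [0,0,0,0,0,0,0],
    [0,0,0,0,0,0,0],
    [0,0,0,0,0,0,0],
    [0,0,0,0,0,0,0],
  ],
)

```text
time: 4.37
ee_pos: [0.4915, -0.2169, 0.3082]
tool_rot: [-90.0, 0.0, -84.2]
force: [-1.6, 0.4, 0.0]
finger_gap: 0.218
```

>>> carry_out(
  plan=[
    [0,0,0,0,0,0,0],
    [0,0,0,0,0,0,0],
    [0,0,0,0,0,0,0],
  ],
)

```text
time: 4.62
ee_pos: [0.4915, -0.2169, 0.3082]
tool_rot: [-90.0, 0.0, -84.2]
force: [-1.8, 0.3, -1.5]
finger_gap: 0.212
```

>>> carry_out(
  plan=[
    [0,0.4,0,0,0,0,0],
    [0,0.5,0,0,0,0,0],
    [0,0.5,0,0,0,0,0],
    [0,0.5,0,0,0,0,0],
    [0,0.2,0,0,0,0,0],
  ],
)

```text
time: 5.03
ee_pos: [0.4915, -0.2169, 0.2544]
tool_rot: [-90.0, 0.0, -84.2]
force: [-2.9, -0.5, 2.6]
finger_gap: 0.208
```

>>> carry_out(
  plan=[
    [0,0.1,0,0,0,0,0],
    [0,0.1,0,0,0,0,0],
    [0,0,0,0,0,0,0],
  ],
)

```text
time: 5.28
ee_pos: [0.4915, -0.2169, 0.2514]
tool_rot: [-90.0, -0.0, -84.2]
force: [-3.6, -0.3, 2.1]
finger_gap: 0.213
```

Still moving at about 2 N of friction, so I keep going until it meets the stop.

>>> carry_out(
  plan=[
    [0,0.1,0,0,0,0,0],
    [0,0,0,0,0,0,0],
    [0,0,0,0,0,0,0],
  ],
)

```text
time: 5.53
ee_pos: [0.4915, -0.2168, 0.2513]
tool_rot: [-89.9, -0.1, -84.2]
force: [-8.1, 0.2, 16.3]
finger_gap: 0.211
```

>>> carry_out(
  plan=[
    [0,0.1,0,0,0,0,0],
    [0,0,0,0,0,0,0],
    [0,0,0,0,0,0,0],
  ],
)

```text
time: 5.78
ee_pos: [0.4915, -0.2168, 0.2511]
tool_rot: [-89.9, -0.2, -84.2]
force: [-12.3, 1.8, 27.9]
finger_gap: 0.215
```

Force climbed to 28 N with no further motion, so the sash is on the stop. I back off to take out the load, then release.

>>> carry_out(
  plan=[
    [0,-0.15,0,0,0,0,0],
    [0,0,0,0,0,0,0.3],
    [0,0,0,0,0,0,0.5],
    [0,0,0,0,0,0,0.8],
    [0,0,0,0,0,0,0.8],
  ],
)

```text
time: 6.2
ee_pos: [0.4928, -0.2167, 0.2495]
tool_rot: [-89.8, 0.0, -84.2]
force: [-0.2, 0.7, -0.3]
finger_gap: 0.449
```

>>> carry_out(
  plan=[
    [0,0,0,0,0,0,0.9],
    [0,0,0,0,0,0,1],
    [0,0,0,0,0,0,1],
    [0,0,0,0,0,0,1],
    [0,0,0,0,0,0,1],
  ],
)

```text
time: 6.62
ee_pos: [0.4921, -0.2168, 0.2497]
tool_rot: [-89.9, 0.0, -84.2]
force: [-1.2, 0.0, -0.8]
finger_gap: 0.809
```

>>> carry_out(
  plan=[
    [0,-0.5,0,0,0,0,1],
    [0,-0.8,0,0,0,0,1],
    [0,-1,0,0,0,0,1],
    [0,-1,0,0,0,0,1],
    [0,-1,0,0,0,0,1],
  ],
)

```text
time: 7.03
ee_pos: [0.4916, -0.2168, 0.3583]
tool_rot: [-89.9, 0.0, -84.2]
force: [0.1, 0.6, 0.9]
finger_gap: 1.0
```

>>> carry_out(
  plan=[
    [0,-1,0,0,0,0,1],
    [0,-0.6,0,0,0,0,1],
    [-0.8,0,0,0,1,0,1],
    [-1,0,0,0,1,0,1],
    [-1,0,0,0,0.8,0,1],
  ],
)

```text
time: 7.45
ee_pos: [0.492, -0.147, 0.3976]
tool_rot: [-89.9, 0.0, -101.4]
force: [-0.4, 0.4, 0.3]
finger_gap: 0.997
```

```bash
python3 -c "
from h import *
go(.4687,.200,.275,-101.2)"
```

```text
t 7.45 pos [ 0.492  -0.147   0.3976] rot [-8.9850e+01  2.0000e-02 -1.0141e+02] F [-0.4  0.4  0.3] gap 0.997
turn units (tool) [-0.025      -0.035      -0.00333333] shift now-axes [-13.42   4.9   -3.67] shift goal-axes [-13.43   4.91  -3.61]
```

>>> carry_out(
  plan=[
    [-1,0,-0.3,0,0,0,1],
    [-1,0,-0.3,0,0,0,1],
    [-1,0,-0.3,0,0,0,1],
    [-1,0,-0.3,0,0,0,1],
    [-1,0,-0.3,0,0,0,1],
  ],
)

```text
time: 7.87
ee_pos: [0.4791, -0.016, 0.3974]
tool_rot: [-89.9, 0.0, -101.0]
force: [0.5, 0.3, 0.5]
finger_gap: 1.003
```

>>> carry_out(
  plan=[
    [-1,0,-0.3,0,0,0,1],
    [-1,0,-0.3,0,0,0,1],
    [-1,0,-0.3,0,0,0,1],
    [-1,0,-0.3,0,0,0,1],
    [-1,0,-0.3,0,0,0,1],
  ],
)

```text
time: 8.28
ee_pos: [0.4661, 0.1138, 0.3974]
tool_rot: [-89.9, 0.0, -101.0]
force: [0.2, 0.1, 0.5]
finger_gap: 0.999
```

>>> carry_out(
  plan=[
    [-1,0,-0.2,0,0,0,1],
    [-1,0,-0.2,0,0,0,1],
    [-0.4,0,-0.1,0,0,0,1],
    [0,0,0,0,0,0,1],
    [0,0,0,0,0,0,1],
  ],
)

```text
time: 8.7
ee_pos: [0.4657, 0.1731, 0.3971]
tool_rot: [-89.9, -0.0, -101.0]
force: [0.2, -0.7, 0.2]
finger_gap: 1.002
```

```bash
python3 -c "
from h import *
go(.4687,.200,.275,-101.2)
for n,b in (('scene',(385,85,95,110)),('top',(400,240,160,40))):
    p=robot.read_camera(n); cv2.imwrite(f'pics/{n}2.png',p['frame'][:,:,::-1])
    P,top,c,r,px=bar(p,b); print(n,len(P),top,c,r)
    print(robot.tip_of(p,'spare_sash_bar'))"
```

```text
t 8.7 pos [0.4657 0.1731 0.3971] rot [-8.9890e+01 -4.0000e-02 -1.0097e+02] F [ 0.2 -0.7  0.2] gap 1.002
turn units (tool) [-0.01833333  0.03833333  0.00666667] shift now-axes [-1.08  4.88 -0.1 ] shift goal-axes [-1.08  4.88 -0.09]
scene 3244 0.7419349640904565 [0.33433658 0.07201695 0.74142884] ((338.2281188964844, 70.5690689086914), (27.744007110595703, 26.805368423461914), 31.624858856201172)
[{'pixel': [268.9, 323.1], 'score': 0.74}]
top 1148 0.19713763754883395 [ 0.4912267  -0.21605993  0.19575977] ((491.40887451171875, -218.016845703125), (19.299882888793945, 120.10165405273438), 5.527473449707031)
[{'pixel': [162.4, 271.9], 'score': 0.88}]
```

View pics/scene2.png

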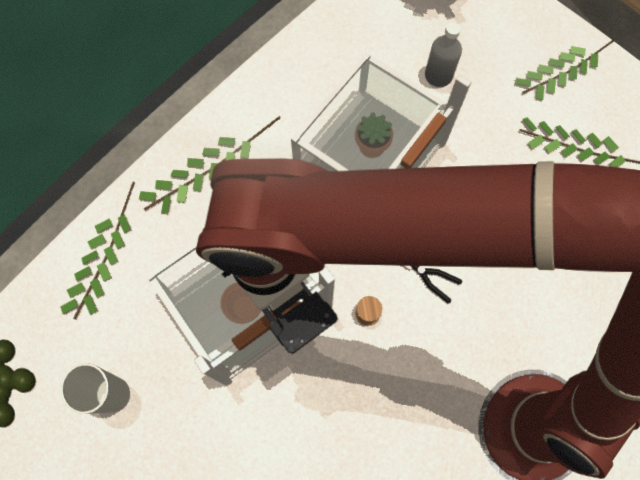

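In the top image the planted case's bar has its top at about 0.196–0.197 m, which matches shut (0.185 + 0.011). The spare bar is unmoved at scene (268,323), with the gripper above it. Next I descend on it.

>>> carry_out(
  plan=[
    [-0.6,0,-0.05,0,0,0,1],
    [-0.5,0,-0.05,0,0,0,1],
    [0,0.8,0,0,0,0,1],
    [0,0.8,0,0,0,0,1],
    [0,0.8,0,0,0,0,1],
  ],
)

```text
time: 9.32
ee_pos: [0.469, 0.2003, 0.3369]
tool_rot: [-89.8, 0.0, -101.1]
force: [-0.5, -0.2, -1.1]
finger_gap: 1.0
```

>>> carry_out(
  plan=[
    [0,0.8,0,0,0,0,1],
    [0,0.8,0,0,0,0,1],
    [0,0.4,0,0,0,0,1],
    [0,0.4,0,0,0,0,1],
    [0,0,0,0,0,0,1],
  ],
)

```text
time: 9.73
ee_pos: [0.4684, 0.2003, 0.2759]
tool_rot: [-90.0, -0.1, -101.0]
force: [-0.3, 0.3, -0.4]
finger_gap: 1.0
```

```bash
python3 -c "
from h import *
go(.4687,.200,.275,-101.2)"
```

```text
t 9.73 pos [0.4684 0.2003 0.2759] rot [-9.0020e+01 -8.0000e-02 -1.0105e+02] F [-0.3  0.3 -0.4] gap 1.0
turn units (tool) [0.00333333 0.025      0.01333333] shift now-axes [0.01 0.03 0.01] shift goal-axes [0.01 0.03 0.01]
```

>>> carry_out(
  plan=[
    [0,0,0,0,0,0,0],
    [0,0,0,0,0,0,0],
    [0,0,0,0,0,0,0],
    [0,0,0,0,0,0,0],
    [0,0,0,0,0,0,0],
  ],
)

```text
time: 10.15
ee_pos: [0.4689, 0.2015, 0.2779]
tool_rot: [-89.8, 0.1, -101.0]
force: [-0.0, 0.0, -0.6]
finger_gap: 0.687
```

>>> carry_out(
  plan=[
    [0,0,0,0,0,0,0],
    [0,0,0,0,0,0,0],
    [0,0,0,0,0,0,0],
    [0,0,0,0,0,0,0],
    [0,0,0,0,0,0,0],
  ],
)

```text
time: 10.57
ee_pos: [0.4687, 0.2014, 0.2773]
tool_rot: [-89.9, 0.0, -101.0]
force: [-0.2, 0.6, 0.5]
finger_gap: 0.328
```

>>> carry_out(
  plan=[
    [0,0,0,0,0,0,0],
    [0,0,0,0,0,0,0],
    [0,0,0,0,0,0,0],
    [0,0,0,0,0,0,0],
    [0,0,0,0,0,0,0],
  ],
)

```text
time: 10.98
ee_pos: [0.4687, 0.2014, 0.2773]
tool_rot: [-89.9, 0.0, -101.0]
force: [0.9, -0.1, -0.3]
finger_gap: 0.216
```

>>> carry_out(
  plan=[
    [0,-0.2,0,0,0,0,0],
    [0,-0.4,0,0,0,0,0],
    [0,-0.5,0,0,0,0,0],
    [0,-0.5,0,0,0,0,0],
    [0,-0.5,0,0,0,0,0],
  ],
)

```text
time: 11.4
ee_pos: [0.4688, 0.2013, 0.329]
tool_rot: [-89.9, 0.1, -101.0]
force: [3.8, 2.8, -12.7]
finger_gap: 0.214
```

>>> carry_out(
  plan=[
    [0,-0.5,0,0,0,0,0],
    [0,-0.5,0,0,0,0,0],
    [0,-0.3,0,0,0,0,0],
    [0,-0.2,0,0,0,0,0],
    [0,0,0,0,0,0,0],
  ],
)

```text
time: 11.82
ee_pos: [0.4687, 0.2014, 0.3679]
tool_rot: [-89.8, 0.1, -101.0]
force: [2.1, -0.6, -2.8]
finger_gap: 0.217
```

>>> carry_out(
  plan=[
    [0,-0.1,0,0,0,0,0],
    [0,-0.1,0,0,0,0,0],
    [0,0,0,0,0,0,0],
    [0,0,0,0,0,0,0],
  ],
)

```text
time: 12.15
ee_pos: [0.4687, 0.2013, 0.3721]
tool_rot: [-89.9, 0.0, -101.0]
force: [4.6, 1.7, -8.6]
finger_gap: 0.213
```

>>> carry_out(
  plan=[
    [0,-0.1,0,0,0,0,0],
    [0,0,0,0,0,0,0],
    [0,0,0,0,0,0,0],
  ],
)

```text
time: 12.4
ee_pos: [0.4687, 0.2013, 0.3732]
tool_rot: [-89.9, 0.0, -101.0]
force: [6.3, 3.6, -15.3]
finger_gap: 0.212
```

>>> carry_out(
  plan=[
    [0,-0.1,0,0,0,0,0],
    [0,0,0,0,0,0,0],
    [0,0,0,0,0,0,0],
  ],
)

```text
time: 12.65
ee_pos: [0.4689, 0.2013, 0.3733]
tool_rot: [-90.0, 0.0, -101.0]
force: [9.3, 4.9, -26.6]
finger_gap: 0.214
```

>>> carry_out(
  plan=[
    [0,-0.1,0,0,0,0,0],
    [0,0,0,0,0,0,0],
    [0,0,0,0,0,0,0],
  ],
)

```text
time: 12.9
ee_pos: [0.4689, 0.2009, 0.3737]
tool_rot: [-90.2, -0.0, -101.0]
force: [11.7, 6.3, -34.6]
finger_gap: 0.214
```

The force reached 35 N with no further motion, so this sash is at its upper stop. I relieve the load, keeping about 10 N upward, and release.

>>> carry_out(
  plan=[
    [0,0.2,0,0,0,0,0],
    [0,0,0,0,0,0,0],
    [0,0,0,0,0,0,0.3],
    [0,0,0,0,0,0,0.6],
    [0,0,0,0,0,0,1],
  ],
)

```text
time: 13.32
ee_pos: [0.468, 0.2017, 0.3763]
tool_rot: [-89.8, 0.1, -100.9]
force: [-1.0, -0.3, -0.3]
finger_gap: 0.381
```

>>> carry_out(
  plan=[
    [0,0,0,0,0,0,1],
    [0,0,0,0,0,0,1],
    [0,0,0,0,0,0,1],
    [0,0,0,0,0,0,1],
    [0,0,0,0,0,0,1],
  ],
)

```text
time: 13.73
ee_pos: [0.4684, 0.2013, 0.3749]
tool_rot: [-89.9, 0.0, -101.0]
force: [0.1, 0.5, 0.3]
finger_gap: 0.737
```

>>> carry_out(
  plan=[
    [0,0,0,0,0,0,1],
    [0,-0.4,0,0,0,0,1],
    [0,-0.8,0,0,0,0,1],
    [0,-1,0,0,0,0,1],
    [0,-1,0,0,0,0,1],
  ],
)

```text
time: 14.15
ee_pos: [0.4681, 0.2013, 0.4562]
tool_rot: [-89.9, 0.0, -101.0]
force: [0.9, 0.1, 0.0]
finger_gap: 0.998
```

>>> carry_out(
  plan=[
    [0,-1,0,0,0,0,1],
    [0.5,-0.5,-0.5,0,0,0,1],
    [1,0,-0.5,0,0,0,1],
    [1,0,0,0,0,0,1],
    [1,0,0,0,0,0,1],
  ],
)

```text
time: 14.57
ee_pos: [0.4261, 0.1201, 0.4935]
tool_rot: [-89.8, 0.1, -100.9]
force: [-0.3, 0.2, 0.5]
finger_gap: 1.001
```

>>> carry_out(
  plan=[
    [1,0,0,0,0,0,1],
    [1,0,0,0,0,0,1],
    [1,0,0,0,0,0,1],
    [0,0,0,0,0,0,1],
    [0,0,0,0,0,0,1],
  ],
)

```text
time: 14.98
ee_pos: [0.4126, 0.0458, 0.4929]
tool_rot: [-89.8, 0.1, -101.2]
force: [0.4, -0.0, 0.2]
finger_gap: 0.998
```

```bash
python3 -c "
from h import *
go(.4687,.200,.275,-101.2)
for n in ('scene','top'):
    p=robot.read_camera(n); cv2.imwrite(f'pics/{n}3.png',p['frame'][:,:,::-1])
    for k in ('plant_sash_bar','spare_sash_bar'): print(n,k,robot.tip_of(p,k),robot.spot_in(p,k))"
```

```text
t 14.98 pos [0.4126 0.0458 0.4929] rot [-8.9820e+01  6.0000e-02 -1.0116e+02] F [ 0.4 -0.   0.2] gap 0.998
turn units (tool) [-0.03        0.00666667 -0.01      ] shift now-axes [-6.48  8.73  0.98] shift goal-axes [-6.49  8.72  1.  ]
scene plant_sash_bar [] []
scene spare_sash_bar [{'pixel': [259.3, 311.1], 'score': 0.82}] [{'box': [197.1, 266.9, 126.4, 102.8], 'score': 0.58}]
top plant_sash_bar [{'pixel': [467.4, 261.8], 'score': 0.95}] [{'box': [399.6, 251.1, 128.5, 20.4], 'score': 0.65}]
top spare_sash_bar [{'pixel': [133.0, 272.1], 'score': 0.85}] [{'box': [52.1, 249.0, 151.6, 45.8], 'score': 0.68}]
```

View pics/scene3.png

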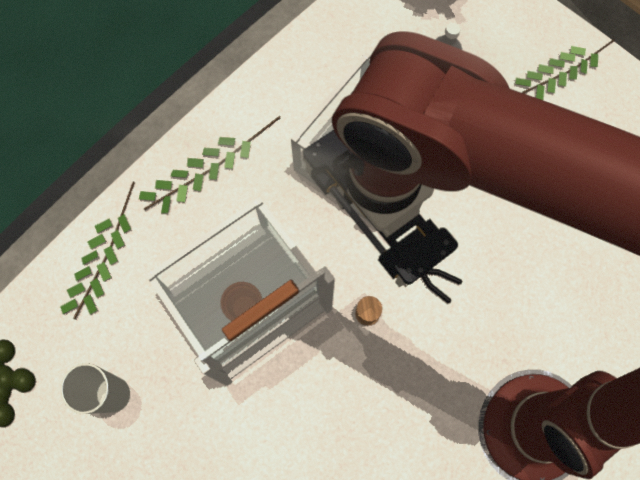

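View pics/top3.png

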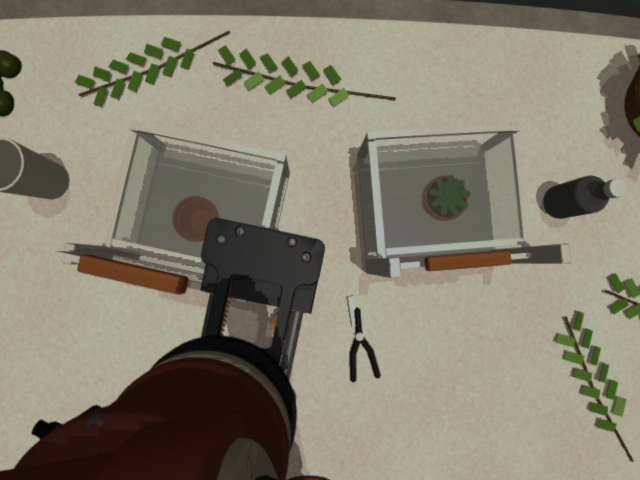

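```bash
python3 -c "
from h import *
for n,bs in (('scene',[(205,270,105,80)]),('top',[(60,245,135,55),(415,245,105,35)])):
    p=robot.read_camera(n)
    for b in bs:
        P,top,c,r,px=bar(p,b); print(n,len(P),top.round(4),c.round(4),r)"
```

```text
scene 1273 0.3187 [0.4685 0.2006 0.3169] ((468.6595764160156, 200.24667358398438), (117.26599884033203, 20.54064178466797), 78.7457046508789)
top 1882 0.3172 [0.4689 0.199  0.316 ] ((468.9817199707031, 200.3489227294922), (118.75297546386719, 19.34881019592285), 78.90557098388672)
top 1154 0.1971 [ 0.4912 -0.216   0.1957] ((491.3127136230469, -217.67872619628906), (19.369239807128906, 119.62029266357422), 5.407247066497803)
```

Both agree: the spare bar's top is at 0.316 (0.305 + 0.011, fully raised) and the planted bar's top is at 0.196 (shut). The arm is clear of both cases.

```bash
python3 -c "
from station import robot
print(robot.close_job())"
```

```text
the job is handed in; nothing more can be done
None
```

Both sashes are where you asked: the planted case's sash is fully shut and the spare case's is fully raised. I lowered the planted one first, then raised the spare. Each time I gripped the bar, moved it until the force climbed with no further motion (28 N shutting, 35 N raising), then eased off and let go. The job took about 15 s of the 54 s allowed.

- **Last heights:** The planted bar's top measured 0.196 m, which matches shut. The spare bar's top measured 0.316–0.317 m, which matches fully raised. The spare reading agreed in both cameras.
- **Checks that failed or were limited:** In the last scene picture the arm hid the planted bar, and the network did not find it. The planted bar's final height therefore rests on the top camera alone. It read the same there right after release and at the end.
- **Robot at hand-in:** The arm stood clear of both cases, with the gripper open and the force reading near zero.

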